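# Click the pill wheel round to the last full compartment

### The job

Bring the one compartment of the pill dispenser that still holds pills under the framed opening in its clear cover: with a fingertip, flick the wheel lobes that stick out at the front sideways so that the wheel clicks round, either way, and stop when the full compartment has clicked in squarely under the opening, never letting it run past. Do not pick the dispenser up or tip it; it stays standing about where it is, and the other things on the table are left where they are.

Things in the scene. Friction and masses are not known exactly. Their poses are not given: they have to be found in the camera images.
- dispenser: Weekly pill dispenser standing loose on rubber feet (about 1 kg; slides if pushed with over about 4 N). White D-shaped housing 126 mm wide (y), 40 mm high (44 at the opening), clear cover. Origin: on the wheel's upright axis, on the table. x points from the flat front (at x = -33 mm), where the wheel sticks out, to the round back (x = +63 mm); y to its left, z up. Front faces the robot, turned up to 0.35 rad.
- wheel (a joint): Turn of the grey pill wheel, rad, growing anticlockwise from above (lobes at the front go to -y of the dispenser). At 0, and equally at -2 pi, the full compartment is under the opening. Starts 2 to 5 clicks below 0. A sprung ball stops it every 2 pi/7 = 0.898 rad (one click, one compartment); past half a click it snaps to the next stop. Takes about 1 to 3 N at a lobe. No end stops.
- dose (a point): Middle of the wheel compartment that holds the white pills (the other six are empty), 31 mm from the wheel's axis, 22 mm above the table; turns with the wheel. Compartments are centred half-way between lobes.
- opening (a point): Middle of the framed opening in the clear cover, at the round back side, on the dispenser's +x axis 31 mm from the wheel's axis, 40 mm above the table.
- wheel_axis (a point): Point on the wheel's upright axis, 25 mm above the table, mid-height of its rim (rim from 16 to 34 mm high). The rim has seven lobes: noses of 5 mm radius centred 50 mm from the axis (tips at 55 mm); between them the rim lies 42 mm from the axis, so each gap between lobes is a finger-wide hollow. Compartments are centred at the hollows.
- front (a point): Fixed point of the dispenser at the middle of its front, 50 mm ahead (-x) of the wheel's axis, 25 mm above the table. At every stop of the wheel one lobe's nose is centred here, the next ones at 51 degrees either side, with the hollows centred at 26 degrees. Under and before the lobes, out from the housing's flat front (33 mm from the axis), there is only the table.
- med_bottle: Amber medicine jar, 42 mm diameter, 78 mm tall, to the left of the dispenser; leave alone. Origin under its middle.
- tumbler: Drinking glass, 66 mm diameter, 95 mm tall, to the right of the dispenser; leave alone. Origin under its middle.
- chopsticks: Pair of wooden chopsticks with their rest, 237 mm long (x), 28 mm wide, 7 mm high, farther left; leave alone. Origin under the middle.
- carton: Medicine carton lying flat, 85 x 45 x 22 mm, farther right; leave alone. Origin under its middle.
- rice_bowl: White rice bowl, 116 mm diameter, 60 mm high; leave alone. Origin under its middle.
- dish: White dish, 190 mm diameter, 26 mm high; leave alone. Origin under its middle.

How it is judged:
At the end, for the whole second after the job is handed in: The compartment with the pills has clicked in under the opening (its middle within 8 mm of the opening's middle in plan, the wheel within 0.15 rad of that stop and at rest), with the dispenser standing flat and still ((value of joint wheel between -0.15 and 0.15 rad or value of joint wheel between -6.43319 and -6.13319 rad) and velocity of joint wheel between -0.1 and 0.1 rad/s and horizontal distance between dose and opening below 0.008 m and linear speed of dispenser below 0.02 m/s and angle between dispenser's own z axis and vertical below 0.05 rad); the robot touches nothing.
It fails at once if the wheel ran past the full compartment (more than half a click beyond the opening) (value of joint wheel above 0.493679 rad or value of joint wheel below -6.77686 rad).
It fails at once if the dispenser was lifted or tipped (height (world z) of dispenser above 0.008 m or angle between dispenser's own z axis and vertical above 0.12 rad).
It fails at once if the dispenser was shoved more than 40 mm from its place (distance of dispenser from where it was at the start of the episode above 0.04 m).
It fails at once if something other than the fingers pushed the dispenser (contact force between the arm and dispenser above 3 N).
It fails at once if another thing on the table was moved by more than 20 mm (distance of any of med_bottle, tumbler, chopsticks, carton, rice_bowl, dish from where it was at the start of the episode above 0.02 m).
It also fails if it takes over 51 s, if anything falls off the work surface, if the arm or the gripper's body presses on something with over 40 N, if the wrist force passes 120 N, or if a joint passes its speed limit or range.

### The arm

A 7-joint arm with a two-finger parallel gripper is mounted at the origin on the work surface. World frame = base frame: x ahead of the robot, y to its left, z up, the work surface at z = 0. Lengths are in m, angles in rad, forces in N, time in s.
With the tool pointing down it reaches from about 0.4 to 0.85 m from the base axis. Payload 4.5 kg.
Tool frame: the origin (TCP) lies at the very end of the fingers, on their centre line; the grasp point (between the pads) lies 19 mm behind it (r.grip_point_offset is the distance from the TCP to the grasp point, in m); y points along the fingers, x is the direction in which the jaws open and shut, and the axes are right-handed (so a half turn about y gives the same grasp; the last joint's range is limited). The gripper opens to 88 mm and grips with 3 to 60 N. Pads are 18 mm wide; open, the fingers measure 123 mm over their backs; the gripper's body (75 mm by 187 mm) begins 45 mm behind the grasp point.
Start: joints at [0.034, 0.689, -0.195, 1.565, 0.157, 0.902, -0.215], TCP at [0.625, 0, 0.239] pointing down, gripper open.
Joint ranges: [-3.01, 3.01], [-0.46, 2.08], [-1.47, 1.51], [0.13, 2.56], [-1, 4.14], [0.04, 2.09], [-2.66, 2.66]. Speed limits (rad/s): [2.57, 2.57, 3.14, 3.14, 3.14, 3.14, 3.14].

### API

Orientations are given as a unit quaternion [x, y, z, w].
In Python, from plant import get_state, snapshot, camera_params, job, r gives the robot as it stands.
- The arm moves only by the tool carry_out, never from a script. Its arguments are lists of equal length, an entry for each row: "offset": the shift along the world's x, y, z in m, a list of three; "twist": the turn about the world's z in degrees. In form: {"offset": [[tx, ty, tz], ...], "twist": [twist, ...]}. A call has 1 to 8 rows; each row shifts and turns the commanded pose from where the row before left it; what a row does not reach is not made up. A row lasts 1/8 s, in which the tool goes at most 62.5 mm and 10.7 degrees, less where a joint would pass 70% of its speed; a pose out of reach is approached as far as the arm can. A call with a gripper value outside its range is refused whole. "grip" is the finger opening in m, from 0 to 0.0881, set as the call begins (left out, the last holds). The fingers move at their own pace and stop on an object; "newtons" is the grip in N (left out, the last holds). Time passes only in rows, so rows that do not move let the fingers close. It gives the time, the measured TCP pose, the force and the opening at its end, in the units of the state.
- get_state(): the state, without advancing time (a new reading comes with each control period).
- snapshot(name): name is "scene" or "side" or "wrist"; returns the picture (384x512x3 uint8, red, green, blue); there is no depth.
- camera_params(name): a dict with "camera_matrix" (3x3 intrinsics, pixels), "eye" and "orientation" of the camera in the world. Camera axes: x right, y up, looking along -z (the intrinsics and any distortion apply to the point x, -y, -z); pixel columns grow to the right and rows downward; lengths in m; the calibration is good to about 2 mm. A picture is of the moment at which its call begins: read the wrist's pose just before it. camera_params takes no time and is no camera call; for the wrist camera it gives the pose at the moment of the call.
- job.finish_job(): hands the job in, once; it reports no verdict.
The state is a dict: "clock": time; "q": joint angles; "qd": joint speeds; "joint_torque": joint torques, N m; "tool_pos": TCP position; "eef_rot": TCP orientation; "contact_force": force on the tool from outside, world axes, zero at the start; "moment": the same for the moment, N m; "opening": opening from 0.0 (shut) to 1.0 (fully open).
Only numpy, scipy, OpenCV 4.12 (cv2) and the standard library are available. Lean on these libraries where they do the work, as an engineer would, in place of code of your own. Each camera call takes 0.05 s, during which the arm holds its last target. There are 200 camera calls.

## Working session

There is one attempt and no reset: what is moved stays moved. The work goes in short steps, Python scripts to look and compute and a tool call to move; the robot and the scene stay as the last step left them, time stands still between calls to the robot, and variables do not carry over. Pictures are saved under pics/ and viewed, about 8 in all and at most 12, crops included, and the job is handed in when it is done.

Besides the shell and the picture viewer there is one more tool, called after "Emit:" by a JSON object that holds its "api" and its "payload", one argument or row to a line. carry_out: Moves the arm, as the interface text tells. Its arguments: {"type":"object","properties":{"offset":{"type":"array"},"twist":{"type":"array"},"grip":{"type":"number"},"newtons":{"type":"number"}},"required":["offset","twist"]}

```bash
mkdir -p pics; ls; cat > h.py <<'E'
import numpy as np, cv2
from scipy.spatial.transform import Rotation as R
from plant import get_state, snapshot, camera_params, job, r
def save(name,fn):
    p=camera_params(name); im=snapshot(name); cv2.imwrite('pics/'+fn,im[:,:,::-1]); return im,p
def RR(p):
    o=np.array(p['orientation'],float)
    return o if o.shape==(3,3) else R.from_quat(o).as_matrix()
def ray(p,u,v,z):
    K=np.array(p['camera_matrix']); d=np.linalg.inv(K)@[u,v,1]; d=RR(p)@[d[0],-d[1],-d[2]]
    e=np.array(p['eye']); return e+d*(z-e[2])/d[2]
def proj(p,X):
    K=np.array(p['camera_matrix']); c=RR(p).T@(np.array(X)-p['eye']); c=K@[c[0],-c[1],-c[2]]; return c[:2]/c[2]
E
python3 - <<'E'
from h import *
ims=[]
for n in("scene","wrist"):
    im,p=save(n,n+'0.png'); print(n,p); ims.append(im)
a=np.vstack([cv2.resize(i,(400,300)) for i in ims])
cv2.imwrite('pics/a.png',a[:,:,::-1]); print(get_state())
E
```

```text
pics
scene {'camera_matrix': array([[358.55709025,   0.        , 257.86065248],
       [  0.        , 358.55709025, 190.22363673],
       [  0.        ,   0.        ,   1.        ]]), 'eye': array([ 1.41755623, -0.4376757 ,  1.17659498]), 'orientation': array([0.29111617, 0.16750858, 0.49108567, 0.80375812])}
wrist {'camera_matrix': array([[338.51378131,   0.        , 254.0803652 ],
       [  0.        , 338.51378131, 190.17944388],
       [  0.        ,   0.        ,   1.        ]]), 'eye': array([0.62423468, 0.0667583 , 0.38465054]), 'orientation': array([-1.31709416e-01,  1.02841959e-03, -1.08362021e-04,  9.91287829e-01])}
{'clock': 0.1, 'q': array([ 0.03381871,  0.68992586, -0.19450852,  1.56619601,  0.15731517,
        0.90252947, -0.21508719]), 'qd': array([-0.00178102, -0.00222785,  0.00238644, -0.00136349, -0.00221105,
       -0.00078292,  0.00048241]), 'joint_torque': array([-3.08775299e-03, -5.28501892e+01, -1.27141513e+00, -1.53837240e+01,
       -5.25604945e-02,  1.96265515e-03,  5.71585565e-05]), 'tool_pos': array([ 6.24442617e-01, -6.63956681e-05,  2.37985617e-01]), 'eef_rot': array([ 7.07156174e-01, -5.64127054e-04, -6.10436758e-04, -7.07056896e-01]), 'contact_force': array([-0.11079364,  0.539694  , -0.54984099]), 'moment': array([-0.02773854, -0.00543542,  0.04044011]), 'opening': 1.0018046460258543}
```

View pics/wrist0.png

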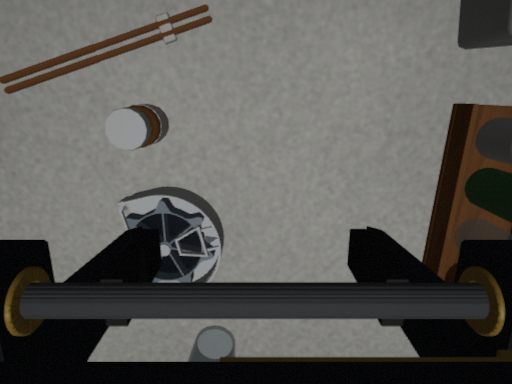

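View pics/scene0.png

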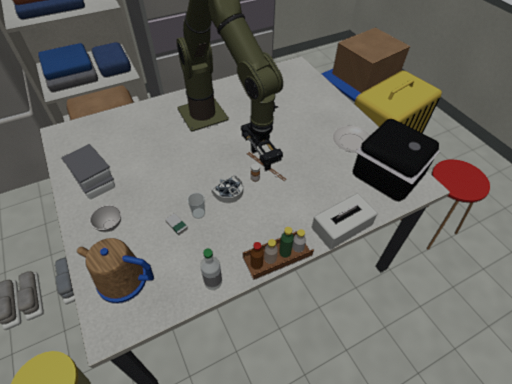

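The wrist view shows the dispenser centred near (165,248), its framed opening to the right at about (190,242) and its flat front edge on the left. The jar is at (130,128), the glass at (215,345) and the chopsticks at top left. The scene view shows the same layout.

```bash
python3 - <<'E'
from h import *
p=camera_params('wrist')
for n,u,v,z in[('axis',165,248,.03),('frontcorner',122,203,.04),('opening',192,242,.044),('jar',128,128,.078),('glass',214,343,.095),('back',219,245,.0)]: print(n,ray(p,u,v,z).round(3))
im=cv2.imread('pics/wrist0.png'); cv2.imwrite('pics/c.png',cv2.resize(im[180:300,90:250],None,fx=5,fy=5,interpolation=2))
E
```

```text
axis [ 0.522 -0.097  0.03 ]
frontcorner [ 0.483 -0.041  0.04 ]
opening [ 0.556 -0.084  0.044]
jar [0.511 0.041 0.078]
glass [ 0.583 -0.172  0.095]
back [ 0.58  -0.107  0.   ]
```

View pics/c.png

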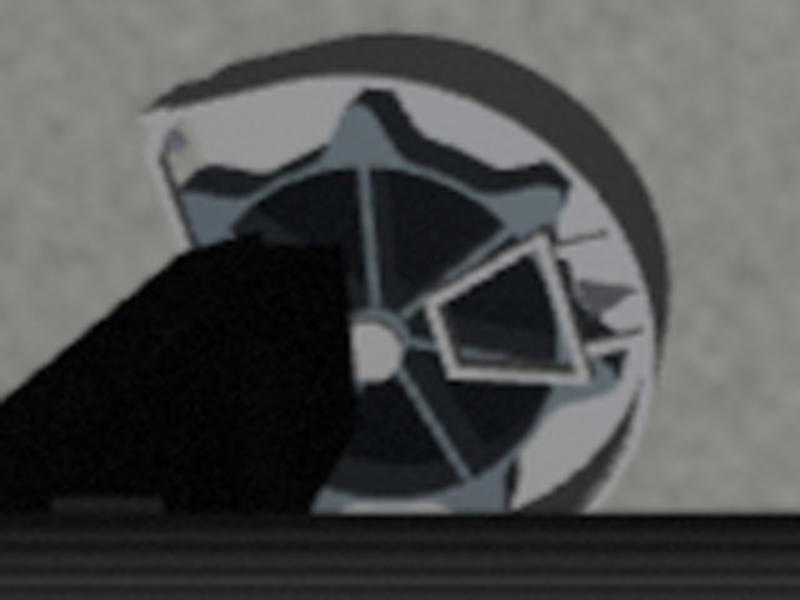

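The close crop shows 4 to 5 visible compartments, all empty, so the pills are in the hidden lower left. The axis is at about (0.523,-0.10) with a yaw of about 0.3. I'll shut the fingers and move aside for a clear look.

Emit:
{"api": "carry_out", "payload": {
  "offset": [
    [-0.03,-0.035,0],
    [-0.03,-0.035,0],
    [-0.03,-0.035,0],
    [-0.03,-0.035,0],
    [-0.035,-0.05,0],
    [0,0,0],
    [0,0,0]
  ],
  "twist": [4,4,4,4,0,0,0],
  "grip": 0
}}

```text
clock: 0.98
tool_pos: [0.4703, -0.1897, 0.2387]
eef_rot: [-0.7, -0.098, 0.098, 0.7]
contact_force: [0.2, 0.2, 0.1]
opening: 0.227
```

```bash
python3 - <<'E'
from h import *
im,p=save('wrist','w1.png'); print(p['eye'],p['orientation'],get_state()['tool_pos'])
np.savez('w1.npz',**{k:np.array(v) for k,v in p.items()})
cv2.imwrite('pics/w1b.png',cv2.resize(im[:,:,::-1],(800,600),interpolation=2))
E
```

```text
[ 0.45133092 -0.12554499  0.38547577] [-0.13005019 -0.01861769  0.13749102  0.98175178] [ 0.47083886 -0.18880669  0.2387393 ]
```

View pics/w1b.png

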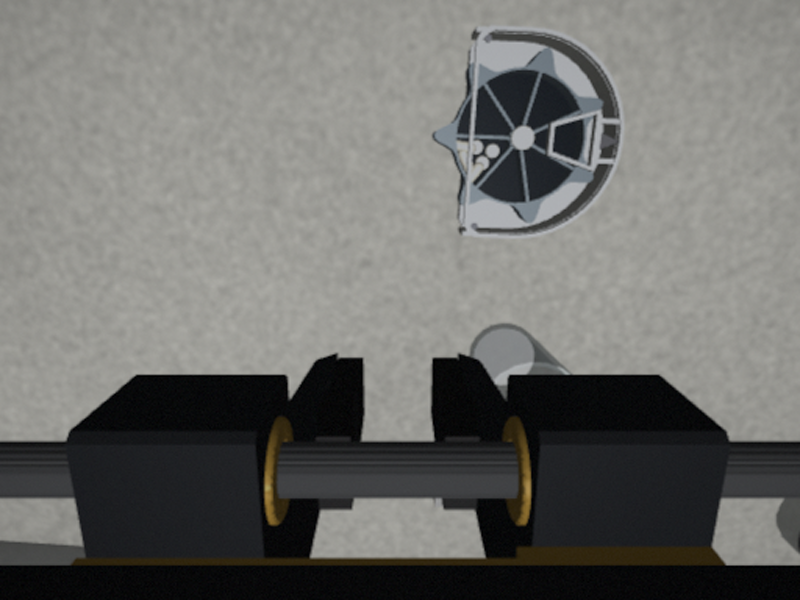

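The wrist view shows the pills at (482,155), just on the -y side of the front lobe, whose tip is at (433,135). The opening is at (577,138) and the hub at (522,138). So the wheel is 3 clicks below 0, and I need three pushes of the front lobe toward -y.

```bash
python3 - <<'E'
from h import *
p=dict(np.load('w1.npz'))
f=lambda u,v,z:ray(p,u*.64,v*.64,z)
hub=f(522,138,.038);tip=f(433,135,.03);c1=f(474,32,.04);c2=f(463,235,.04);op=f(578,139,.044)
print('hub',hub,'tip',tip,np.linalg.norm((hub-tip)[:2]),'width',np.linalg.norm((c1-c2)[:2]))
d=c1-c2; print('yaw front',np.arctan2(-d[0],d[1]),'tip',np.arctan2(*(hub-tip)[1::-1]),'op',np.arctan2(*(op-hub)[1::-1]),np.linalg.norm((op-hub)[:2]))
mid=(c1+c2)/2;yaw=.27
for yaw in(.24,.27,.3):
  X=np.array([np.cos(yaw),np.sin(yaw)]);Y=np.array([-X[1],X[0]])
  print(yaw,'axis from front',mid[:2]+.033*X,'start',hub[:2]-.066*X+.022*Y,'end',hub[:2]-.066*X-.018*Y)
E
```

```text
hub [ 0.52450006 -0.09423008  0.038     ] tip [ 0.47053803 -0.10749305  0.03      ] 0.05556804115981594 width 0.12148708869130195
yaw front 0.2569162191600014 tip 0.2410061293463686 op 0.2554516610533769 0.03334811565487612
0.24 axis from front [ 0.52384355 -0.09601366] start [ 0.4551623  -0.08854902] end [ 0.4646704  -0.12740254]
0.27 axis from front [ 0.52359383 -0.09505571] start [ 0.45502309 -0.0906314 ] end [ 0.46569235 -0.12918224]
0.3 axis from front [ 0.5233155  -0.09410568] start [ 0.45494641 -0.09271702] end [ 0.46676722 -0.13093047]
```

Emit:
{"api": "carry_out", "payload": {
  "offset": [
    [-0.015,0.05,-0.04],
    [0,0.05,-0.04],
    [0,0,-0.03],
    [0,0,0]
  ],
  "twist": [0,0,0,0],
  "grip": 0
}}

```text
clock: 1.52
tool_pos: [0.4553, -0.0913, 0.1302]
eef_rot: [-0.699, -0.099, 0.101, 0.701]
contact_force: [-0.1, -0.7, 0.2]
opening: 0.005
```

```bash
python3 - <<'E'
from h import *
p=dict(np.load('w1.npz'))
f=lambda u,v,z:ray(p,u*.64,v*.64,z)
print('glass',f(502,355,.095),f(470,355,.095),f(537,355,.095))
im,p=save('wrist','w2.png'); print(p['eye'],get_state()['tool_pos'],get_state()['opening'])
np.savez('w2.npz',**{k:np.array(v) for k,v in p.items()})
cv2.imwrite('pics/w2b.png',cv2.resize(im[:,:,::-1],(800,600),interpolation=2))
E
```

```text
glass [ 0.54192502 -0.21769783  0.095     ] [ 0.52388496 -0.22284781  0.095     ] [ 0.56165845 -0.21206443  0.095     ]
[ 0.43661524 -0.0273395   0.27709619] [ 0.45602406 -0.09235156  0.13135475] 0.00463853004674311
```

View pics/w2b.png

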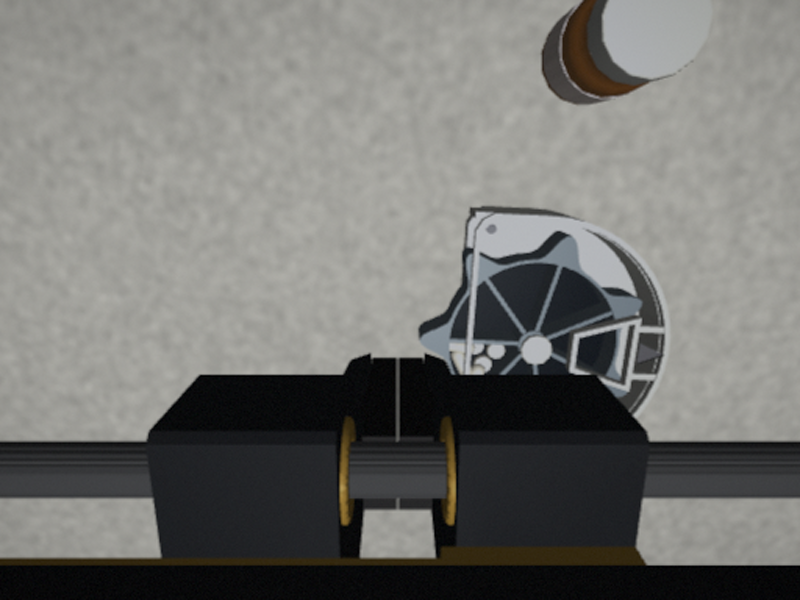

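The fingers are shut, and the dispenser sits at (535,350) with its front lobe tip at (420,335). The TCP is at about x -65, y +20 mm in the dispenser frame, beside the front lobe. The two views agree on the glass if the ellipse is its base, which puts it near (0.57,-0.25), well clear. I'll go down and look.

Emit:
{"api": "carry_out", "payload": {
  "offset": [
    [0,0,-0.04],
    [0,0,-0.04],
    [0,0,-0.02],
    [0,0,-0.01],
    [0,0,0]
  ],
  "twist": [0,0,0,0,0]
}}

```text
clock: 2.2
tool_pos: [0.4565, -0.0939, 0.0221]
eef_rot: [0.7, 0.099, -0.098, -0.7]
contact_force: [0.0, 0.4, 0.2]
opening: 0.002
```

```bash
python3 - <<'E'
from h import *
im,p=save('side','s0.png'); print(p['eye'],get_state()['tool_pos'])
im2,p2=save('wrist','w3.png')
u,v=proj(p,[.49,-.1,.03]).astype(int);print(u,v,proj(p2,[.524,-.095,.04]))
c=cv2.resize(im[max(v-60,0):v+60,max(u-80,0):u+80],(533,400),interpolation=2)
w=cv2.resize(im2,(267,200))
cv2.imwrite('pics/s0b.png',np.hstack([c,cv2.copyMakeBorder(w,0,200,0,0,0)])[:,:,::-1])
E
```

```text
[-0.18406621  0.85186915  0.94568296] [ 0.45656667 -0.09388993  0.02248855]
293 194 [403.56246486 304.41095555]
```

View pics/s0b.png

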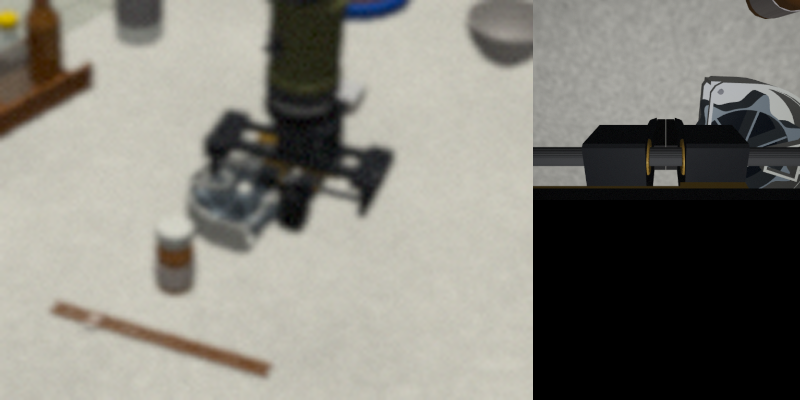

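The side view shows the shut finger beside the housing's front, clear of the jar. I'll move in 3 mm and push slowly toward the dispenser's -y.

Emit:
{"api": "carry_out", "payload": {
  "offset": [
    [0.003,0.001,0],
    [0.001,-0.004,0],
    [0.001,-0.004,0],
    [0.001,-0.004,0],
    [0,0,0]
  ],
  "twist": [0,0,0,0,0]
}}

```text
clock: 2.92
tool_pos: [0.4618, -0.1054, 0.0217]
eef_rot: [0.7, 0.098, -0.098, -0.7]
contact_force: [0.4, 0.6, -0.3]
opening: 0.005
```

Emit:
{"api": "carry_out", "payload": {
  "offset": [
    [0.001,-0.004,0],
    [0.001,-0.004,0],
    [0,0,0]
  ],
  "twist": [0,0,0]
}}

```text
clock: 3.3
tool_pos: [0.4635, -0.1136, 0.0216]
eef_rot: [0.701, 0.098, -0.098, -0.7]
contact_force: [-0.4, -0.4, -0.3]
opening: 0.004
```

```bash
python3 - <<'E'
from h import *
print(get_state()['contact_force'],get_state()['tool_pos'])
im,p=save('wrist','w4.png'); a=cv2.imread('pics/w3.png')
b=np.vstack([a[130:380,250:512],im[130:380,250:512,::-1]]);
a,b=a[100:370,300:500],im[100:370,300:500,::-1]
cv2.imwrite('pics/w4b.png',cv2.resize(np.hstack([a,b]),None,fx=2,fy=2,interpolation=2))
E
```

```text
[-0.42383763 -0.38608409 -0.29983744] [ 0.46349127 -0.11364877  0.02164598]
```

View pics/w4b.png

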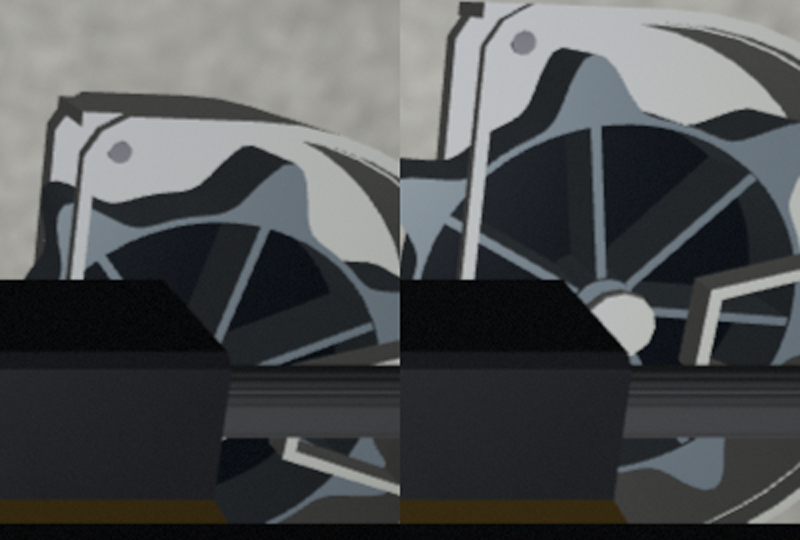

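The wheel turned by about 25° (right half, spoke now near vertical), so the finger engages the lobe. I'll finish the stroke.

Emit:
{"api": "carry_out", "payload": {
  "offset": [
    [0.001,-0.004,0],
    [0.001,-0.004,0],
    [0.001,-0.004,0],
    [0.001,-0.003,0],
    [0,0,0]
  ],
  "twist": [0,0,0,0,0]
}}

```text
clock: 3.98
tool_pos: [0.4679, -0.1281, 0.0217]
eef_rot: [0.7, 0.098, -0.098, -0.7]
contact_force: [-0.1, 0.2, 0.0]
opening: 0.001
```

Emit:
{"api": "carry_out", "payload": {
  "offset": [
    [-0.02,-0.005,0],
    [-0.02,-0.005,0],
    [-0.01,0.037,0],
    [0,0,0]
  ],
  "twist": [0,0,0,0]
}}

```text
clock: 4.47
tool_pos: [0.432, -0.1236, 0.0242]
eef_rot: [0.7, 0.097, -0.102, -0.7]
contact_force: [0.1, 0.5, -0.1]
opening: 0.004
```

```bash
python3 - <<'E'
from h import *
print(get_state()['contact_force'],get_state()['tool_pos'])
im,p=save('wrist','w5.png')
np.savez('w5.npz',**{k:np.array(v) for k,v in p.items()})
print(proj(p,[.524,-.095,.04]))
cv2.imwrite('pics/w5b.png',cv2.resize(im[:,:,::-1],None,fx=1.5625,fy=1.5625,interpolation=2))
E
```

```text
[ 0.13626981  0.50212706 -0.06805375] [ 0.43197425 -0.12357482  0.02418711]
[483.51256935 258.41483515]
```

View pics/w5b.png

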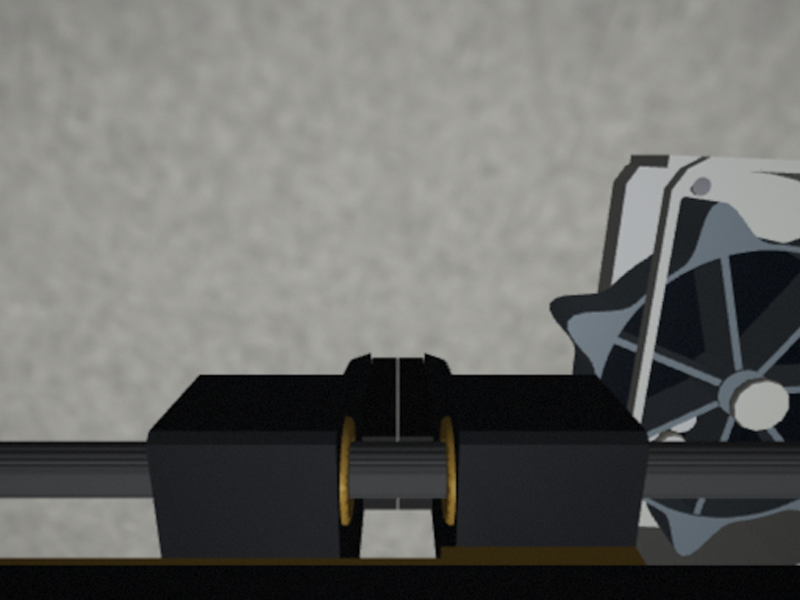

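```bash
python3 - <<'E'
from h import *
p=dict(np.load('w5.npz'))
f=lambda u,v,z:ray(p,u*.64,v*.64,z)[:2]
ax=np.array([.524,-.095])
for n,u,v,z in[('hub',762,405,.042),('hubbase',745,393,.034),('lobeA',569,322,.034),('lobeB',722,204,.034),('lobeC',685,553,.034),('pills',683,425,.025),('pills',668,437,.025),('edge_up',680,185,.04),('edge_dn',640,430,.04),('bot_up',632,160,.04),('basecorner',637,165,0),('basecorner2',602,285,0)]:
    q=f(u,v,z); d=q-ax; print(n,q.round(4),'r',np.hypot(*d).round(4),'ang',(np.degrees(np.arctan2(d[1],d[0])))%360)
a,b=f(680,185,.04),f(640,430,.04); d=a-b; print('yaw',np.arctan2(-d[0],d[1]))
E
```

```text
hub [ 0.5241 -0.0943] r 0.0007 ang 79.4794216538338
hubbase [ 0.5248 -0.0944] r 0.0009 ang 36.40393718571967
lobeA [ 0.4699 -0.0887] r 0.0545 ang 173.3085895708913
lobeB [ 0.496  -0.0482] r 0.0546 ang 120.90253004761615
lobeC [ 0.5308 -0.1484] r 0.0539 ang 277.2306143392082
pills [ 0.5187 -0.1117] r 0.0175 ang 252.38608700609134
pills [ 0.516  -0.1168] r 0.0232 ang 249.76033718702547
edge_up [ 0.4807 -0.0473] r 0.0644 ang 132.24509232658238
edge_dn [ 0.4973 -0.111 ] r 0.0312 ang 210.95122824051037
bot_up [ 0.4673 -0.0451] r 0.0755 ang 138.65107909249892
basecorner [ 0.4857 -0.0417] r 0.0656 ang 125.69070954607447
basecorner2 [ 0.4897 -0.0808] r 0.0371 ang 157.51237374228103
yaw 0.25441027025541874
```

Emit:
{"api": "carry_out", "payload": {
  "offset": [
    [0,0,0],
    [0,0,0],
    [0,0,0],
    [0,0,0]
  ],
  "twist": [0,0,0,0]
}}

```text
clock: 5.03
tool_pos: [0.4319, -0.1247, 0.0241]
eef_rot: [0.701, 0.096, -0.101, -0.7]
contact_force: [0.3, -0.4, -0.3]
opening: 0.003
```

```bash
python3 - <<'E'
from h import *
im,p=save('wrist','w6.png')
np.savez('w6.npz',**{k:np.array(v) for k,v in p.items()})
q=get_state();print(q['tool_pos'],q['q'])
d=cv2.absdiff(im[:,:,::-1],cv2.imread('pics/w5.png')); print(d.mean(), (d[120:280,340:]>25).mean())
# predicted lobe tips for hypotheses of wheel phase
ax=np.array([.524,-.095]);hsv=cv2.cvtColor(im,cv2.COLOR_RGB2HSV)
for ph in range(0,52,4):
    o=[]
    for k in range(7):
        a=np.radians(14.5+180+ph+k*360/7); u,v=proj(p,[*(ax+.051*np.array([np.cos(a),np.sin(a)])),.034])
        if 0<u<511 and 0<v<235: o.append((int(u),int(v),hsv[int(v),int(u)].tolist()))
    print(ph,o)
E
```

```text
[ 0.43189574 -0.12471345  0.02413291] [ 0.2044326   0.90330006 -0.04543504  2.21877917  0.98320534  0.04660114
 -0.52752663]
3.1758575439453125 0.13805717054263567
0 [(417, 157, [98, 6, 176])]
4 [(409, 162, [105, 6, 176])]
8 [(402, 168, [90, 6, 175])]
12 [(503, 131, [50, 5, 167]), (396, 174, [100, 4, 177])]
16 [(494, 131, [50, 5, 167]), (390, 181, [90, 5, 48])]
20 [(485, 132, [50, 5, 168]), (384, 187, [107, 44, 41])]
24 [(476, 133, [60, 3, 169]), (379, 195, [111, 43, 42])]
28 [(467, 135, [102, 40, 116]), (374, 202, [102, 39, 131])]
32 [(458, 137, [103, 41, 119]), (370, 209, [104, 36, 133])]
36 [(449, 140, [108, 38, 34]), (367, 217, [30, 8, 128])]
40 [(440, 144, [107, 50, 36]), (364, 224, [24, 8, 151])]
44 [(432, 148, [90, 4, 136]), (362, 232, [25, 10, 153])]
48 [(424, 152, [60, 4, 68])]
```

```bash
cat >> h.py <<'E'
def lobes(im,p,ax=(.524,-.095),yaw=14.5,rad=.0505):
    """dispenser-frame angles (deg) of blue-grey lobe tops on circle rad at z=.034, visible part"""
    hsv=cv2.cvtColor(im,cv2.COLOR_RGB2HSV); A=np.arange(0,360,.5); m=[]
    for a in np.radians(A+yaw):
        u,v=proj(p,[ax[0]+rad*np.cos(a),ax[1]+rad*np.sin(a),.034]); u,v=int(round(u)),int(round(v))
        ok=0<=u<512 and 0<=v<384
        h,s,w=hsv[v,u] if ok else (0,0,0)
        m.append(ok and 95<=h<=112 and s>=22 and w>75)
    m=np.array(m,int); e=np.diff(np.r_[0,m,0]); st=np.where(e==1)[0]; en=np.where(e==-1)[0]
    return [((A[i]+A[j-1])/2,A[j-1]-A[i]) for i,j in zip(st,en) if j-i>5]
E
python3 - <<'E'
from h import *
for n in('w1','w2','w5','w6'):
    im=cv2.imread(f'pics/{n}.png')[:,:,::-1]; print(n,[(c,w,round((c-180)%(360/7),1)) for c,w in lobes(im,dict(np.load(n+'.npz')))])
E
```

```text
w1 [(np.float64(26.75), np.float64(7.5), np.float64(1.0)), (np.float64(77.5), np.float64(12.0), np.float64(0.4)), (np.float64(122.75), np.float64(2.5), np.float64(45.6)), (np.float64(131.75), np.float64(3.5), np.float64(3.2)), (np.float64(178.75), np.float64(10.5), np.float64(50.2)), (np.float64(226.5), np.float64(3.0), np.float64(46.5)), (np.float64(282.0), np.float64(9.0), np.float64(50.6)), (np.float64(334.0), np.float64(8.0), np.float64(51.1))]
w2 [(np.float64(26.0), np.float64(10.0), np.float64(0.3)), (np.float64(77.0), np.float64(12.0), np.float64(51.3)), (np.float64(123.25), np.float64(2.5), np.float64(46.1)), (np.float64(131.75), np.float64(3.5), np.float64(3.2)), (np.float64(177.75), np.float64(10.5), np.float64(49.2)), (np.float64(332.25), np.float64(5.5), np.float64(49.4))]
w5 [(np.float64(107.5), np.float64(11.0), np.float64(30.4)), (np.float64(158.5), np.float64(11.0), np.float64(29.9)), (np.float64(262.25), np.float64(9.5), np.float64(30.8))]
w6 [(np.float64(107.0), np.float64(11.0), np.float64(29.9)), (np.float64(158.75), np.float64(10.5), np.float64(30.2)), (np.float64(262.0), np.float64(10.0), np.float64(30.6))]
```

The wheel rests 30° past the old stop. The finger slipped off the lobe at the end of the stroke, since it sat too far out. I'll take the trailing lobe next, with the finger about 4 mm deeper.

Emit:
{"api": "carry_out", "payload": {
  "offset": [
    [0.002,0.022,-0.001],
    [0.004,0.021,-0.001],
    [0,0,0],
    [0.01,0.003,0],
    [0.01,0.002,0],
    [0,0,0]
  ],
  "twist": [0,0,0,0,0,0]
}}

```text
clock: 5.82
tool_pos: [0.4545, -0.0819, 0.0221]
eef_rot: [0.701, 0.093, -0.102, -0.7]
contact_force: [-4.2, 0.8, 2.4]
opening: 0.003
```

Emit:
{"api": "carry_out", "payload": {
  "offset": [
    [-0.01,-0.003,0],
    [-0.002,0.008,0],
    [0,0,0],
    [0.005,0.001,0],
    [0.005,0.002,0],
    [0,0,0]
  ],
  "twist": [0,0,0,0,0,0]
}}

```text
clock: 6.58
tool_pos: [0.4563, -0.0723, 0.0223]
eef_rot: [0.701, 0.096, -0.1, -0.7]
contact_force: [-0.4, 0.1, 0.0]
opening: 0.006
```

```bash
cat >> h.py <<'E'
def rep(name):
    im,p=save('wrist',name+'.png'); np.savez(name+'.npz',**{k:np.array(v) for k,v in p.items()})
    s=get_state(); d=s['tool_pos'][:2]-[.524,-.095]; y=np.radians(14.5)
    print('t',s['clock'],'tool',s['tool_pos'].round(4),'XY mm',(1e3*d@[[np.cos(y),-np.sin(y)],[np.sin(y),np.cos(y)]]).round(1),'F',s['contact_force'].round(1))
    print([(float(c),float(w),round((c-180)%(360/7),1)) for c,w in lobes(im,p)])
E
python3 -c "
from h import *
rep('w7')"
```

```text
t 6.625 tool [ 0.4558 -0.0724  0.0223] XY mm [-60.4  39. ] F [-0.5 -0.  -0.4]
[(56.5, 11.0, np.float64(30.8)), (104.0, 3.0, np.float64(26.9))]
```

Emit:
{"api": "carry_out", "payload": {
  "offset": [
    [0.002,-0.004,0],
    [0.001,-0.004,0],
    [0.001,-0.004,0],
    [0.001,-0.004,0],
    [0.001,-0.004,0],
    [0.001,-0.004,0],
    [0,0,0]
  ],
  "twist": [0,0,0,0,0,0,0]
}}

```text
clock: 7.5
tool_pos: [0.4624, -0.0962, 0.0222]
eef_rot: [0.701, 0.096, -0.101, -0.7]
contact_force: [-1.3, 1.6, 1.3]
opening: 0.007
```

```bash
python3 -c "
from h import *
rep('w8')"
```

```text
t 7.55 tool [ 0.4624 -0.096   0.0223] XY mm [-59.9  14.5] F [-1.1  1.  -0.1]
[(27.5, 12.0, np.float64(1.8)), (78.5, 11.0, np.float64(1.4)), (131.5, 7.0, np.float64(2.9))]
```

One click is done, with the phase about 1.5° past the stop. I'll continue with the same lobe.

Emit:
{"api": "carry_out", "payload": {
  "offset": [
    [0.001,-0.004,0],
    [0.001,-0.004,0],
    [0.001,-0.004,0],
    [0.001,-0.004,0],
    [0.002,-0.004,0],
    [0.001,-0.004,0],
    [0.002,-0.004,0],
    [0,0,0]
  ],
  "twist": [0,0,0,0,0,0,0,0]
}}

```text
clock: 8.55
tool_pos: [0.4718, -0.1247, 0.0222]
eef_rot: [0.701, 0.096, -0.1, -0.7]
contact_force: [0.7, 0.1, 0.2]
opening: 0.007
```

```bash
python3 -c "
from h import *
rep('w9')"
```

```text
t 8.6 tool [ 0.4717 -0.1244  0.0223] XY mm [-58.  -15.4] F [0.8 0.1 0.6]
[(28.25, 5.5, np.float64(2.5)), (75.25, 11.5, np.float64(49.5)), (130.0, 4.0, np.float64(1.4)), (179.0, 9.0, np.float64(50.4)), (332.5, 4.0, np.float64(49.6))]
```

Emit:
{"api": "carry_out", "payload": {
  "offset": [
    [-0.012,-0.003,0],
    [-0.012,-0.003,0],
    [-0.002,0.01,0],
    [0,0,0]
  ],
  "twist": [0,0,0,0]
}}

```text
clock: 9.1
tool_pos: [0.4456, -0.1191, 0.0224]
eef_rot: [0.7, 0.097, -0.102, -0.7]
contact_force: [0.2, -0.7, -0.3]
opening: 0.007
```

```bash
python3 -c "
from h import *
rep('w10')
im=cv2.imread('pics/w10.png'); cv2.imwrite('pics/w10b.png',np.hstack([cv2.resize(cv2.imread('pics/w9.png')[100:,250:],(400,434)),cv2.resize(im[100:,250:],(400,434))]))"
```

```text
t 9.15 tool [ 0.4458 -0.1197  0.0223] XY mm [-81.9  -4.3] F [-1.  -0.1 -0.6]
[(75.25, 10.5, np.float64(49.5)), (129.5, 5.0, np.float64(0.9)), (283.5, 11.0, np.float64(0.6))]
```

View pics/w10b.png

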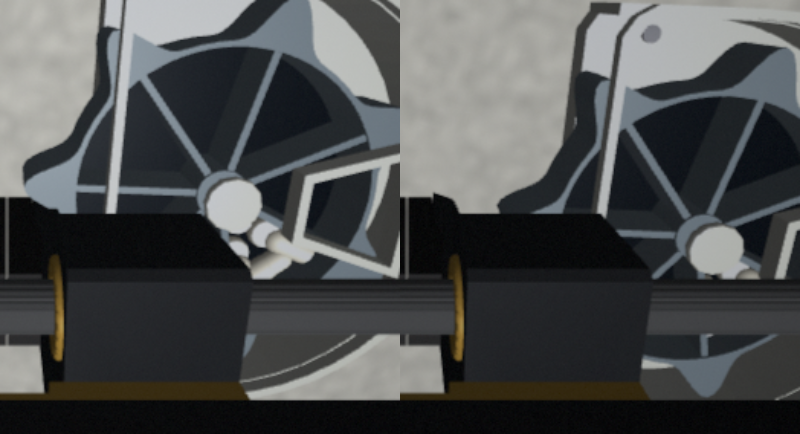

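In the left view the pills sit at (270,245), in the compartment next to the frame, so one click remains. I'll set up behind the new front lobe.

Emit:
{"api": "carry_out", "payload": {
  "offset": [
    [-0.003,0.013,0],
    [-0.003,0.012,0],
    [0,0,0],
    [0.007,0.002,0],
    [0.007,0.002,0],
    [0.007,0.001,0],
    [0,0,0]
  ],
  "twist": [0,0,0,0,0,0,0]
}}

```text
clock: 10.02
tool_pos: [0.4613, -0.0909, 0.0223]
eef_rot: [0.701, 0.096, -0.1, -0.7]
contact_force: [-0.5, 0.1, 0.3]
opening: 0.005
```

```bash
python3 -c "
from h import *
rep('w11')"
```

```text
t 10.075 tool [ 0.4608 -0.0909  0.0223] XY mm [-60.2  19.8] F [ 0.2  0.4 -0.1]
[(24.5, 11.0, np.float64(50.2)), (75.25, 10.5, np.float64(49.5)), (129.75, 3.5, np.float64(1.2)), (329.75, 3.5, np.float64(46.9))]
```

Emit:
{"api": "carry_out", "payload": {
  "offset": [
    [0.001,-0.004,0],
    [0.001,-0.004,0],
    [0.001,-0.004,0],
    [0.001,-0.004,0],
    [0.001,-0.004,0]
  ],
  "twist": [0,0,0,0,0]
}}

```text
clock: 10.7
tool_pos: [0.466, -0.1104, 0.0223]
eef_rot: [0.701, 0.096, -0.101, -0.7]
contact_force: [0.2, 1.1, 0.7]
opening: 0.007
```

Emit:
{"api": "carry_out", "payload": {
  "offset": [
    [0.001,-0.004,0],
    [0.002,-0.004,0],
    [0.001,-0.004,0],
    [0.002,-0.003,0],
    [0,0,0],
    [0,0,0]
  ],
  "twist": [0,0,0,0,0,0]
}}

```text
clock: 11.45
tool_pos: [0.4716, -0.1249, 0.0223]
eef_rot: [0.701, 0.096, -0.101, -0.7]
contact_force: [-0.3, 0.2, 0.0]
opening: 0.003
```

```bash
python3 -c "
from h import *
rep('w12')"
```

```text
t 11.5 tool [ 0.4716 -0.1249  0.0223] XY mm [-58.3 -15.8] F [-0.3 -0.1 -0.4]
[(29.0, 4.0, np.float64(3.3)), (75.25, 10.5, np.float64(49.5)), (129.75, 3.5, np.float64(1.2)), (179.0, 9.0, np.float64(50.4)), (287.75, 2.5, np.float64(4.9)), (332.5, 4.0, np.float64(49.6))]
```

Same reading as after the previous click. I'll withdraw straight out, then rise and take a clear look.

Emit:
{"api": "carry_out", "payload": {
  "offset": [
    [-0.012,-0.003,0],
    [-0.012,-0.003,0],
    [0,0,0.05],
    [0,0,0.055],
    [0.01,-0.05,0],
    [0.01,-0.04,0],
    [0,0,0]
  ],
  "twist": [0,0,0,0,0,0,0]
}}

```text
clock: 12.38
tool_pos: [0.4674, -0.2249, 0.127]
eef_rot: [0.702, 0.094, -0.098, -0.699]
contact_force: [-0.4, 1.0, -0.3]
opening: 0.006
```

```bash
python3 -c "
from h import *
rep('w13')
im=cv2.imread('pics/w13.png'); cv2.imwrite('pics/w13b.png',cv2.resize(im,(800,600)))"
```

```text
t 12.425 tool [ 0.4672 -0.2222  0.127 ] XY mm [ -86.8 -109. ] F [-0.8  1.  -0.6]
[(179.0, 9.0, np.float64(50.4)), (228.5, 4.0, np.float64(48.5)), (283.75, 9.5, np.float64(0.9)), (334.25, 10.5, np.float64(51.4))]
```

View pics/w13b.png

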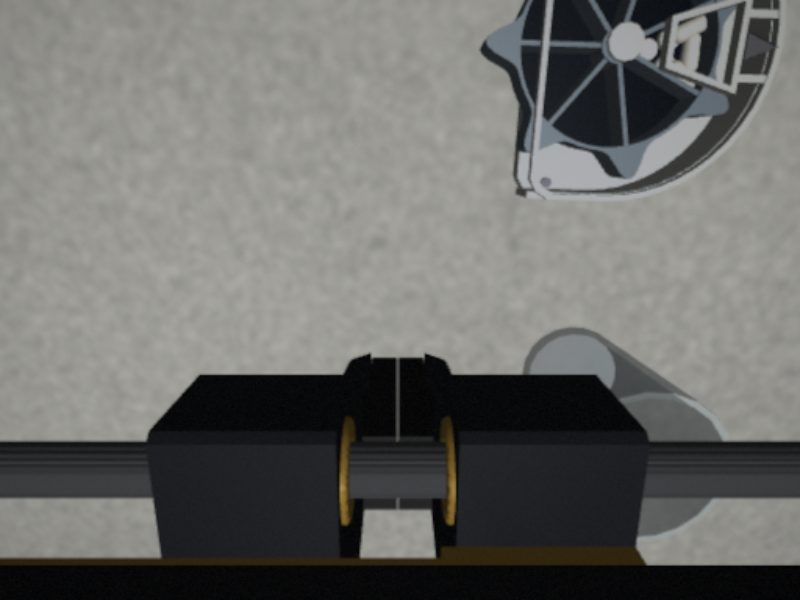

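The pills are in the frame at (690,42), the front lobe sits squarely at 179°, and nothing touches the dispenser.

```bash
python3 -c "
from h import *
print(job.finish_job())"
```

```text
the job is handed in; nothing more can be done
None
```

The full compartment is now under the framed opening, and I have handed the job in. No verdict was reported. I turned the wheel three clicks anticlockwise by pushing the front lobes toward the dispenser's -y side with the shut fingers.

- **Final checks:** the last close view shows the pills inside the frame. The visible lobes lie within about 1° of a stop, apart from one partly hidden one that read 3° off. The gripper was shut and well clear, and the job took about 12.4 s.
- **First push:** the finger sat too far out and slipped off the lobe, leaving the wheel resting 30° past its first stop instead of snapping on. I finished that click from the next lobe with the finger deeper in.
- **Contact while repositioning:** the finger pressed a lobe nose with about 5 N, just over the 4 N at which the dispenser can slide. I checked for movement only through the lobes, whose angles still fitted its original pose to about a degree.
- **Other things on the table:** the robot did not come near them, but I did not re-measure their positions at the end.

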